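# Zero the peak pointer and hold a bracket square in the test stand

## Task

Get the force test stand ready for the next bracket: turn the knob on the gauge's dial to bring the peak pointer all the way back to its zero stop, then take the L-shaped printed bracket from the bench and stand it flat on the stand's bed, foot towards the gauge and the back of its upright web against the end fence. Press it snugly into the corner, without ramming it, so that it is flush against both the end fence and the side fence, and finish still holding it there: your program ends with the gripper pressing the bracket against both fences, as the clamp is not on yet. Leave the other things on the bench where they are.

Things in the scene. Friction and masses are not known exactly. Their poses are not given: they have to be found in the camera images.
- stand: Fixed horizontal force test stand on an aluminium base 140 x 440 mm, long along its own y, hand wheel at its -y end. Origin under the base's centre at table height, z up. Its specimen bed, a dark steel block at the +y end, spans x -60..60, y 90..210 mm, top 45 mm above the table.
- gauge: Force gauge fixed on the stand (does not slide), same origin and axes as the stand: body 66 mm wide, y -110..60 mm; the round dial faces up, centred over the origin, its face 106 mm above the table. The plunger points to +y, 83 mm above the table, and ends at y = 105 mm.
- fence_end: End fence: steel bar 120 x 12 x 18 mm high, screwed on the bed across its +y end, along the stand's x. Origin at the middle of its underside, in stand frame (0, 204, 45) mm; its inner face looks to the stand's -y and lies at y = 198 mm.
- fence_side: Side fence: steel bar 12 x 88 x 18 mm high, screwed on the bed along its +x edge (the side away from the robot), along the stand's y. Origin at the middle of its underside, in stand frame (52, 154, 45) mm; its inner face looks to the stand's -x and lies at x = 46 mm. It meets the end fence at a right angle.
- corner (a point): The inside corner: the point where the inner faces of both fences meet the bed's top, in stand frame (46, 198, 45) mm. Axes as the stand's. The bracket rubs on bed and fences with a friction coefficient of about 1, so sliding it while it is pressed hard on one of them can feel like touching the other.
- peak_knob (a joint): Angle of the gauge's peak pointer and its black reset knob, rad: 0 = at the zero stop (pointer towards the stand's +y, the plunger end), growing clockwise seen from above, so it is turned back anticlockwise. It stays where it is left (friction about 0.04 N m) and meets a hard stop at 0.
- peak_grip (a point): On the knob's axis, level with its top, 129.5 mm above the table. The knob is a winged bar 10 mm thick, 30 mm long, 18 mm high (from 111.5 to 129.5 mm above the table) on a round 20 mm hub. The point's y axis points along the bar to the pointer's tip (the stand's +y when the angle is 0).
- bracket: The L-shaped white printed bracket, about 60 g. Foot 50 (x) by 60 (y) by 8 mm; upright web at its +y end, 8 mm thick (y 22..30), 50 wide, top 55 mm above the underside, two ribs 18 mm high inside at its root. Origin: centre of the foot's underside, z up. Seated: axes parallel to the stand's, origin at (21, 168, 45) mm in the stand frame. Starts upright, turned up to 0.9 rad either way.
- bracket_web (a point): Middle of the top edge of the bracket's web, (0, 26, 55) mm in the bracket's frame; the web is gripped across its 8 mm thickness (along the bracket's y) from above.
- u_clip: Bystander: U-shaped white printed clip, 45 x 45 mm, two low walls 32 mm high. Origin at the centre of its underside.
- collar: Bystander: white printed ring, 44 mm outside diameter, 16 mm high. Origin at the centre of its underside.
- caliper: Bystander: calliper lying flat, 200 mm long along its y, 12 mm high. Origin at the middle of its beam's underside.
- driver: Bystander: screwdriver with black handle lying on the table, 160 mm long.
- amber_bottle: Bystander: small amber bottle, 48 mm diameter, 100 mm high, behind the stand. Origin under its centre.
- dark_bottle: Bystander: dark bottle, 60 mm diameter, 135 mm high, behind the stand. Origin under its centre.
- jar: Bystander: clear jar with white lid, 64 mm diameter, 60 mm high. Origin under its centre.
Not all that is in view belongs to the job. Leave any green or orange look-alike of the bracket alone.

How it is judged:
On the way, in this order (a step that is already met when the one before it is completed fails the run):
1. the peak pointer is back at its zero stop (value of joint peak_knob below 0.06 rad), for 0.2 s.
2. the bracket is pressed flush against both fences by the gripper (contact force between bracket and fence_end above 1 N and contact force between bracket and fence_side above 1 N and contact force between the fingers and bracket above 1 N and y of bracket_web in the frame of stand between 0.19 and 0.198 m and x of bracket in the frame of stand between 0.017 and 0.025 m and z of bracket in the frame of stand between 0.042 and 0.048 m and angle between the x axis of bracket and the x axis of stand, either way round below 0.04 rad and angle between bracket's own z axis and vertical below 0.05 rad and value of joint peak_knob below 0.06 rad), for 0.3 s.
At the end, for the whole second after the job is handed in: Bracket flat on the bed, foot to the gauge, square to the stand within 0.04 rad, within 4 mm of its seated place and still; the fingers hold it pressed against each fence with more than 1 N; peak pointer within 0.06 rad of its zero stop (all of step 2 and linear speed of bracket below 0.01 m/s); the arm keeps its last pose, push and grip.
It fails at once if the bracket is rammed against a fence with more than 60 N (contact force between bracket and fence_end above 60 N or contact force between bracket and fence_side above 60 N).
It fails at once if a bystander is moved more than 30 mm (distance of any of u_clip, collar, caliper, driver, amber_bottle, dark_bottle, jar from where it was at the start of the episode above 0.03 m).
It also fails if it takes over 59 s, if anything falls off the work surface, if the arm or the gripper's body presses on something with over 40 N, if the wrist force passes 120 N, or if a joint passes its speed limit or range.

## Robot

A 7-joint arm with a two-finger parallel gripper is mounted at the origin on the work surface. World frame = base frame: x ahead of the robot, y to its left, z up, the work surface at z = 0. Lengths are in m, angles in rad, forces in N, time in s.
With the tool pointing down it reaches from about 0.35 to 0.9 m from the base axis. Payload 7.2 kg.
Tool frame: the origin (TCP) lies at the centre of the arm's flange, where the gripper is bolted on; the fingertips stand 173 mm ahead of it and the grasp point (between the pads) lies 155 mm ahead of it; z points along the fingers, y is the line along which they close (so a half turn about z gives the same grasp; the last joint's range is limited). The gripper opens to 85 mm and grips with 20 to 120 N. Pads are 22 mm wide; open, the fingers measure 114 mm over their backs; the gripper's body (76 mm by 85 mm) begins 54 mm behind the grasp point. The pads swing forward as they close: fully open they stand 13 mm farther back than shut.
Start: joints at [1.061, 0.411, -0.013, 1.596, 0.006, 1.134, -0.082], TCP at [0.267, -0.565, 0.405] pointing down, gripper open.
Joint ranges: [-2.95, 2.95], [-0.29, 1.99], [-1.47, 1.44], [0.14, 2.54], [-1.03, 4.17], [0.13, 1.85], [-2.86, 2.86]. Speed limits (rad/s): [2.39, 2.39, 3.01, 3.01, 3.14, 3.14, 3.14].

## Interface

Orientations are given as a rotation vector (axis times angle).
In Python, from plant import bot gives the robot as it stands.
- The arm moves only by the tool apply_moves, never from a script. Its argument "steps" is one flat list of numbers, 6 for each row, row after row: the shift along the tool's x, y, z in mm, then the turn, a rotation vector about the tool's x, y, z in rad. In form: [x, y, z, rx, ry, rz, x, y, z, rx, ry, rz, ...]. A call has 1 to 20 rows; each row shifts and turns the commanded pose from where the row before left it, along the tool's axes as they then stand; what a row does not reach is not made up. A row lasts 1/10 s, in which the tool goes at most 50 mm and 8.59 degrees, less where a joint would pass 70% of its speed; a pose out of reach is approached as far as the arm can. A call with a gripper value outside its range is refused whole. "hand" is the opening, from -1 (shut) to 1 (fully open), set as the call begins (left out, the last holds). The fingers move at their own pace and stop on an object; "grip_force" is the grip in N (left out, the last holds). Time passes only in rows, so rows that do not move let the fingers close. It gives the time, the measured TCP pose, the force, the opening and the grip force at its end, in the units of the state.
- bot.observe(): the state, without advancing time (a new reading comes with each control period).
- bot.read_camera(name): name is "scene" or "side" or "wrist"; returns the picture (384x512x3 uint8, blue, green, red); there is no depth.
- bot.camera_model(name): a dict with "vertical_fov" (degrees; the focal length in pixels is half the picture's height over the tangent of half this angle, whatever the lens; pixels are square), "cx", "cy" (the principal point, pixels), "D" ([k1, k2, p1, p2, k3] as OpenCV has them; the pictures are not rectified), "R" (3x3) and "t" (3): a world point X has camera coordinates R X + t. Camera axes: x right, y down, z forward; pixel columns grow to the right and rows downward; lengths in m; the calibration is good to about 2 mm. A picture is of the moment at which its call begins: read the wrist's pose just before it. camera_model takes no time and is no camera call; for the wrist camera it gives the pose at the moment of the call.
- bot.close_job(): hands the job in; it is judged then, once.
The state is a dict: "t": time; "q": joint angles; "joint_vel": joint speeds; "tau": joint torques, N m; "ee_pos": TCP position; "tcp_rot": TCP orientation; "contact_force": force on the tool from outside, world axes, zero at the start; "wrist_torque": the same for the moment, N m; "finger_gap": opening from 0.0 (shut) to 1.0 (fully open); "finger_force": force on a finger pad.
Only numpy, scipy, OpenCV 4.12 (cv2) and the standard library are available. Lean on these libraries where they do the work, as an engineer would, in place of code of your own. Each camera call takes 0.05 s, during which the arm holds its last target. There are 200 camera calls.

## Working session

There is one attempt and no reset: what is moved stays moved. The work goes in short steps, Python scripts to look and compute and a tool call to move; the robot and the scene stay as the last step left them, time stands still between calls to the robot, and variables do not carry over. Pictures are saved under pics/ and viewed, at most 10 in all, crops included, and the job is handed in when it is done.

Besides the shell and the picture viewer there is one more tool, called after "Call:" as name(argument=value, ...) on one line, values as JSON. apply_moves: Moves the arm, as the interface text tells. Its arguments: {"type":"object","properties":{"steps":{"type":"array","items":{"type":"number"}},"hand":{"type":"number"},"grip_force":{"type":"number"}},"required":["steps"]}

```bash
mkdir -p pics; ls; python3 - <<'E'
from plant import bot
import cv2,numpy as np
for n in("scene","side"):
    m=bot.camera_model(n);im=bot.read_camera(n);cv2.imwrite(f"pics/{n}0.png",im);np.save(f"pics/{n}0.npy",im)
    print(n,m)
m=bot.camera_model("wrist");im=bot.read_camera("wrist");cv2.imwrite("pics/wrist0.png",im);print(m)
print(bot.observe())
E
```

```text
pics
scene {'vertical_fov': 56.466352309209725, 'cx': 256.2397946742631, 'cy': 182.82926383538245, 'D': array([-0.09840872,  0.        ,  0.        ,  0.        ,  0.        ]), 'R': array([[ 0.83986802,  0.54257158, -0.01542054],
       [ 0.30221677, -0.49103449, -0.81703743],
       [-0.4508733 ,  0.68154326, -0.57637839]]), 't': array([-0.51025694,  0.02093445,  1.10331844])}
side {'vertical_fov': 50.33951024586033, 'cx': 259.04283495882925, 'cy': 193.72646049590986, 'D': array([0.04486021, 0.        , 0.        , 0.        , 0.        ]), 'R': array([[-0.73822903, -0.67454804,  0.00168278],
       [-0.37293253,  0.4060581 , -0.83428901],
       [ 0.56208471, -0.61652393, -0.55132479]]), 't': array([0.5082567 , 0.19998806, 0.84870002])}
{'vertical_fov': 64.71389785016592, 'cx': 261.0246819090494, 'cy': 192.10336482490968, 'D': array([-0.03095773,  0.        ,  0.        ,  0.        ,  0.        ]), 'R': array([[ 0.42796973, -0.90378977, -0.00244201],
       [-0.86558854, -0.41065467,  0.28656452],
       [-0.2599969 , -0.12052716, -0.95805783]]), 't': array([-0.62412425, -0.03660352,  0.37948556])}
{'t': 0.15, 'q': array([ 1.06085075,  0.4117104 , -0.0126861 ,  1.5968583 ,  0.00561442,
        1.13430847, -0.08223849]), 'joint_vel': array([ 0.00074784, -0.0036297 ,  0.00149766, -0.00555495,  0.00071722,
       -0.00026045, -0.00044787]), 'tau': array([ 1.87480517e-03, -6.01034617e+01,  6.82974793e-01, -2.99646807e+01,
        1.39177922e-02,  7.86054006e-03,  2.67177188e-05]), 'ee_pos': array([ 0.26709448, -0.56486376,  0.40404719]), 'tcp_rot': array([-3.06412321e+00, -6.87953843e-01,  5.98047978e-04]), 'contact_force': array([-0.18333776, -0.9915857 , -0.24675932]), 'wrist_torque': array([ 0.08389629, -0.08077002,  0.0232781 ]), 'finger_force': 0.0, 'finger_gap': 0.9982646349765013}
```

View pics/scene0.png

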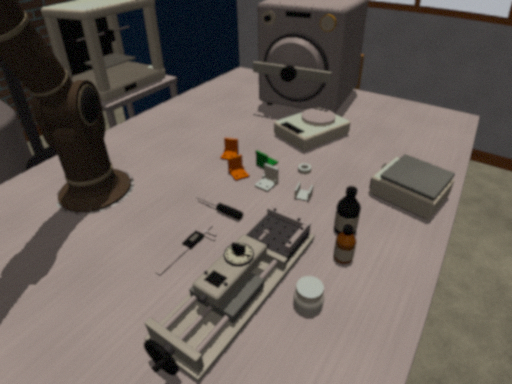

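View pics/side0.png

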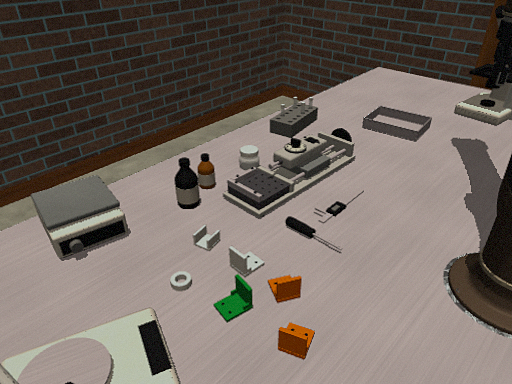

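The scene view shows the stand with its hand wheel at (160,352), the dial at (240,253) and the bed at (285,230). The white bracket is at (267,180), with the green look-alike next to it and the u_clip at (304,193). In the side view the bracket is at (245,262), the bed at (262,188) and the dial at (295,147).

```bash
cat > h.py <<'E'
import numpy as np,cv2
def cam(m):
    f=192/np.tan(np.radians(m["vertical_fov"])/2)
    return np.array([[f,0,m["cx"]],[0,f,m["cy"]],[0,0,1]]),np.array(m["D"]),np.array(m["R"]),np.array(m["t"])
def ray(m,uv):
    K,D,R,t=cam(m); p=cv2.undistortPoints(np.array(uv,float).reshape(-1,1,2),K,D).reshape(-1,2)
    return -R.T@t,(np.c_[p,np.ones(len(p))])@R
def plane(m,uv,z):
    c,d=ray(m,uv); return c+d*((z-c[2])/d[:,2])[:,None]
def proj(m,X):
    K,D,R,t=cam(m); return cv2.projectPoints(np.array(X,float).reshape(-1,3),cv2.Rodrigues(R)[0],t,K,D)[0].reshape(-1,2)
def tri(m1,u1,m2,u2):
    out=[]
    for a,b in zip(u1,u2):
        A=np.zeros((3,3));B=np.zeros(3)
        for m,u in((m1,a),(m2,b)):
            c,d=ray(m,[u]);d=d[0]/np.linalg.norm(d[0]);P=np.eye(3)-np.outer(d,d);A+=P;B+=P@c
        out.append(np.linalg.solve(A,B))
    return np.array(out)
E
python3 - <<'E'
import cv2,numpy as np
a=cv2.imread("pics/scene0.png");b=cv2.imread("pics/side0.png")
z=lambda im,x,y,w,h,s:cv2.resize(im[y:y+h,x:x+w],None,fx=s,fy=s,interpolation=cv2.INTER_CUBIC)
A=z(a,200,200,130,98,3);B=z(b,220,125,130,98,3);C=z(a,240,140,80,98,3);D=z(b,190,225,80,98,3)
cv2.imwrite("pics/comp.png",np.r_[np.c_[A,C],np.c_[B,D]])
E
```

```text
Traceback (most recent call last):
ValueError: all the input array dimensions except for the concatenation axis must match exactly, but along dimension 1, the array at index 0 has size 390 and the array at index 1 has size 240
```

```bash
python3 - <<'E'
import cv2,numpy as np
a=cv2.imread("pics/scene0.png");b=cv2.imread("pics/side0.png")
z=lambda im,x,y,w,h,s:cv2.resize(im[y:y+h,x:x+w],None,fx=s,fy=s,interpolation=cv2.INTER_CUBIC)
A=z(a,200,200,130,98,3);B=z(b,220,125,130,98,3);C=z(a,240,140,80,98,3);D=z(b,190,225,80,98,3)
cv2.imwrite("pics/comp.png",np.vstack([np.hstack([A,C]),np.hstack([B,D])]))
E
```

```text
(no output)
```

View pics/comp.png

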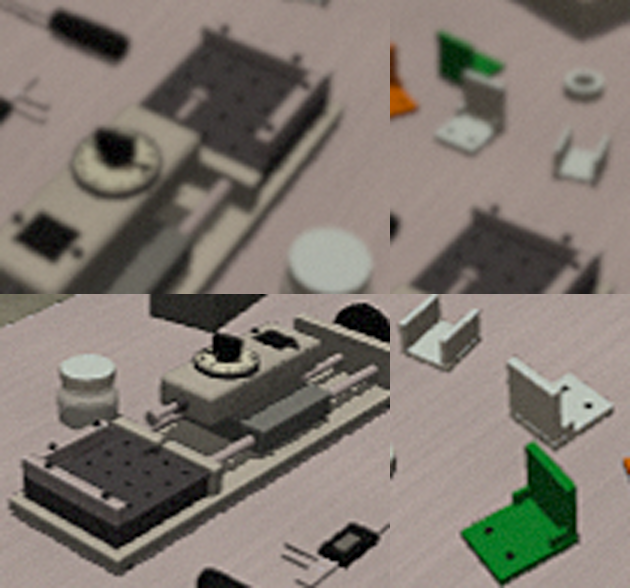

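```bash
python3 - <<'E'
from h import *
from plant import bot
s,d=bot.camera_model("scene"),bot.camera_model("side");np.set_printoptions(precision=4,suppress=True)
print("dial",plane(s,[[238.7,252.7]],.106),plane(d,[[295.7,145.3]],.106),tri(s,[[238.7,252.7]],d,[[295.7,145.3]]))
# web top corners
S=[[265,164],[278.3,168.3]];D=[[230,247],[247.7,259.3]]
print("webtop",plane(s,S,.055),plane(d,D,.055),tri(s,S,d,D[::-1]),tri(s,S,d,D),sep="\n")
# bed corners: scene crop pts: left-most far(205,30)=> end fence left top ; right (330,75)
P=[[200+205/3,200+28/3],[200+328/3,200+75/3]]
Q=[[220+25/3,125+(463-294)/3],[220+122/3,125+(508-294)/3]]
print("fence end top",plane(s,P,.063),plane(d,Q,.063),sep="\n")
E
```

```text
dial [[ 0.6025 -0.0557  0.106 ]] [[ 0.603  -0.0612  0.106 ]] [[ 0.6022 -0.0577  0.1076]]
webtop
[[0.4263 0.3321 0.055 ]
 [0.4735 0.3324 0.055 ]]
[[0.4691 0.3326 0.055 ]
 [0.4145 0.3347 0.055 ]]
[[0.4207 0.3339 0.0514]
 [0.4716 0.3324 0.0539]]
[[0.445  0.3327 0.0651]
 [0.447  0.3336 0.0405]]
fence end top
[[0.5544 0.1411 0.063 ]
 [0.6697 0.1422 0.063 ]]
[[0.6551 0.1576 0.063 ]
 [0.5438 0.1525 0.063 ]]
```

```bash
cat >> h.py <<'E'
from scipy.spatial.transform import Rotation as Rot
def plan(o,target,yaw=None):
    """tool-frame shift [mm], and rz turn to bring tool y to world heading yaw (mod pi)"""
    R=Rot.from_rotvec(o["tcp_rot"]);M=R.as_matrix()
    sh=M.T@(np.array(target)-o["ee_pos"])*1000
    r=dict(shift=sh.round(1),dist=round(np.linalg.norm(sh),1),heady=round(np.arctan2(M[1,1],M[0,1]),4),tilt=M[:2,2].round(4))
    if yaw is not None:
        d=-(yaw-r["heady"]);d=(d+np.pi/2)%np.pi-np.pi/2;r["rz"]=round(d,4)
    return r
E
python3 - <<'E'
from h import *
from plant import bot
o=bot.observe();m=bot.camera_model("wrist")
M=Rot.from_rotvec(o["tcp_rot"]).as_matrix();R=m["R"];t=m["t"]
print("cam in tool",M.T@(-R.T@t-o["ee_pos"]),"axis",M.T@R[2])
print(plan(o,[.56,-.058,.40],0.0))
E
```

```text
cam in tool [0.07403168 0.00024813 0.03139229] axis [-2.86445244e-01 -7.84383826e-04  9.58096293e-01]
{'shift': array([ 481.5, -333. ,    4.4]), 'dist': np.float64(585.4), 'heady': np.float64(-1.1291), 'tilt': array([-0.0006,  0.0011]), 'rz': np.float64(-1.1291)}
```

Call:
apply_moves(steps=[40, -24, 0, 0, 0, 0.034, 40, -24, 0, 0, 0, 0, 40, -24, 0, 0, 0, 0, 40, -24, 0, 0, 0, 0, 40, -24, 0, 0, 0, 0, 40, -24, 0, 0, 0, 0, 40, -24, 0, 0, 0, 0, 40, -24, 0, 0, 0, 0, 40, -24, 0, 0, 0, 0, 40, -24, 0, 0, 0, 0, 40, -24, 0, 0, 0, 0, 40, -24, 0, 0, 0, 0, 40, -24, 0, 0, 0, 0, 0, 0, 0, 0, 0, 0, 0, 0, 0, 0, 0, 0])

```text
t: 1.65
ee_pos: [0.6198, -0.0701, 0.4039]
tcp_rot: [-3.075, -0.64, 0.002]
contact_force: [-0.1, -0.1, 0.3]
finger_gap: 0.998
finger_force: 0.0
```

```bash
python3 - <<'E'
from h import *
from plant import bot
o=bot.observe();m=bot.camera_model("wrist");im=bot.read_camera("wrist");np.savez("pics/w1.npz",im=im,**{k:m[k] for k in m})
cv2.imwrite("pics/w1.png",im);print(o["ee_pos"],plan(o,[.603,-.058,.4],0))
print(proj(m,[[.603,-.058,.106]]))
E
```

```text
[ 0.61980283 -0.07009534  0.40392163] {'shift': array([-10.6, -17.8,   3.9]), 'dist': np.float64(21.1), 'heady': np.float64(-1.1602), 'tilt': array([-0.0013,  0.0003]), 'rz': np.float64(-1.1602)}
[[241.97874803 196.79346181]]
```

View pics/w1.png

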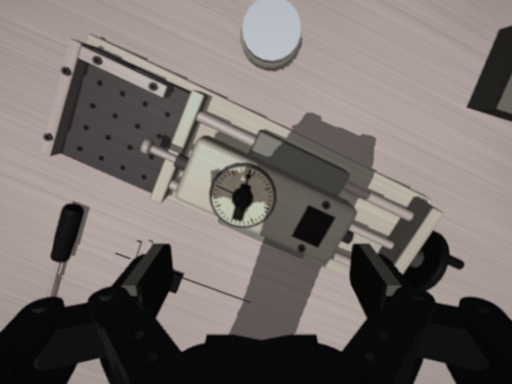

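The wrist view shows the dial at (242,195), with the plunger tip at (147,147) and the bed at (120,120). The bar runs from about (238,220) to (248,172), so the pointer is roughly 100° clockwise of zero. Next I'll zoom in.

```bash
python3 - <<'E'
import cv2,numpy as np
im=cv2.imread("pics/w1.png")
z=lambda x,y,w,h,s:cv2.resize(im[y:y+h,x:x+w],None,fx=s,fy=s,interpolation=cv2.INTER_CUBIC)
cv2.imwrite("pics/w1z.png",np.hstack([z(200,155,80,80,5),z(40,25,133,133,3)[:399].copy() if 0 else cv2.resize(im[25:185,40:200],(400,400),interpolation=cv2.INTER_CUBIC)]))
E
```

```text
(no output)
```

View pics/w1z.png

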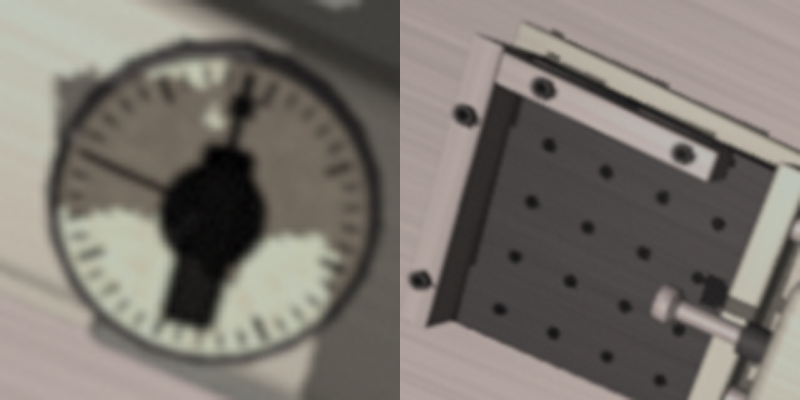

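```bash
python3 - <<'E'
from h import *
np.set_printoptions(precision=4,suppress=True)
m=np.load("pics/w1.npz")
d=lambda x,y:[200+x/5,155+y/5]
b=lambda x,y:[40+(x-400)*.4,25+y*.4]
c=plane(m,[d(215,200)],.106);print("dial",c)
tip=plane(m,[d(247,75)],.1075);bar=plane(m,[d(190,322),d(228,150)],.1295);hub=plane(m,[d(213,212)],.1295)
nt=plane(m,[d(80,150)],.1065)
a=lambda p,q:np.arctan2(*(q-p).ravel()[1::-1])if 0 else np.arctan2((q-p).ravel()[1],(q-p).ravel()[0])
print("tip",tip,a(c,tip),"bar",bar,a(bar[0],bar[1]),hub,"needle",a(c,nt))
E=plane(m,[b(503,50),b(430,320)],.063);S=plane(m,[b(497,85),b(708,180)],.063);So=plane(m,[b(505,58),b(720,155)],.063);base=plane(m,[b(525,25),b(790,165)],0.02)
h=plane(m,[b(549,145),b(719,224),b(500,310),b(660,380)],.045)
for n,v in(("end in",E),("side in",S),("side out",So),("base",base),("holes",h)):print(n,v[:,:2].tolist(),a(v[0],v[1]))
print("holes perp",a(h[0],h[2]),a(h[2],h[3]),a(h[1],h[3]))
print("plung",plane(m,[b(668,303)],.083))
E
```

```text
dial [[ 0.605  -0.0582  0.106 ]]
tip [[ 0.6293 -0.0544  0.1075]] 0.15628326559370204 bar [[ 0.5902 -0.0612  0.1295]
 [ 0.6212 -0.0553  0.1295]] 0.18700008865615553 [[ 0.6102 -0.0572  0.1295]] needle 1.604376440796307
end in [[0.6675208715447656, 0.13681747023891655], [0.5541099653663848, 0.13952585659130995]] 3.117716011159532
side in [[0.6545135901247459, 0.13578757254055998], [0.6531920619200414, 0.04943247111206645]] -1.5860985502005378
side out [[0.6650750816531971, 0.13537312489753286], [0.6639187421820393, 0.04810648044089779]] -1.584046198024977
base [[0.6780659578181698, 0.15518567604148323], [0.668922864703305, 0.030399468011022522]] -1.6439356920264976
holes [[0.6384365587467162, 0.11998882325009252], [0.636106896613664, 0.04471090430332093], [0.5631999427769916, 0.12196177458560961], [0.5611815199580508, 0.04737859773076409]] -1.6017339357331817
holes perp 3.1153753755238767 -1.5978524319749712 3.1060030158550016
plung [[0.6063 0.0434 0.083 ]]
```

Call:
apply_moves(steps=[-8.8, -17, 0, 0, 0, 0, 0, 0, 30, 0, 0, 0.118, 0, 0, 30, 0, 0, 0.118, 0, 0, 20, 0, 0, 0, 0, 0, 20, 0, 0, 0, 0, 0, 0, 0, 0, 0, 0, 0, 0, 0, 0, 0])

```text
t: 2.4
ee_pos: [0.6044, -0.0608, 0.3051]
tcp_rot: [3.13, 0.266, -0.001]
contact_force: [0.5, 0.7, -0.3]
finger_gap: 1.006
finger_force: 0.0
```

```bash
python3 - <<'E'
from h import *
from plant import bot
o=bot.observe();m=bot.camera_model("wrist");im=bot.read_camera("wrist");cv2.imwrite("pics/w2.png",im)
print(o["ee_pos"],o["q"],plan(o,[.605,-.058,.291],.175-np.pi/2))
print(proj(m,[[.605,-.058,.1295],[.605+.0148,-.058+.0026,.1295],[.605-.0148,-.058-.0026,.1295],[.605,-.058,.106]]))
E
```

```text
[ 0.60439759 -0.06081519  0.30508402] [ 0.16585388  0.49010305 -0.19812028  1.73392223  0.11659935  0.92942812
 -1.48051355] {'shift': array([ 1.1, -2.7, 14.1]), 'dist': np.float64(14.4), 'heady': np.float64(-1.4011), 'tilt': array([-0.0004, -0.0006]), 'rz': np.float64(-0.0053)}
[[256.18137461 246.24097667]
 [255.93337203 219.6044025 ]
 [256.41798573 271.39880795]
 [256.78374751 228.29292733]]
```

View pics/w2.png

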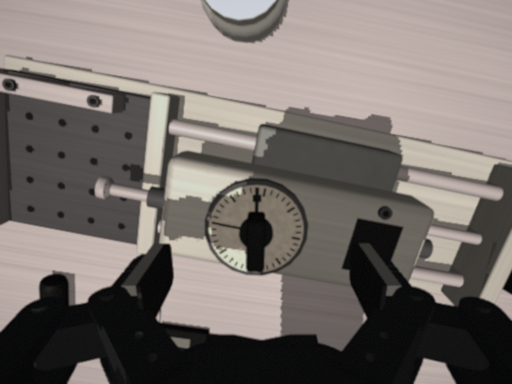

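The knob sits where the projection predicts: the bar spans (257,213) to (256,270) between the fingers, and the dial centre is at (256,227). I'll go down and close.

Call:
apply_moves(steps=[1, -2.7, 7, 0, 0, 0, 0, 0, 7, 0, 0, 0, 0, 0, 0, 0, 0, 0, 0, 0, 0, 0, 0, 0])

```text
t: 2.85
ee_pos: [0.6052, -0.0564, 0.2905]
tcp_rot: [-3.13, -0.27, 0.001]
contact_force: [0.7, 0.1, -0.5]
finger_gap: 1.002
finger_force: 0.0
```

Call:
apply_moves(steps=[0, 0, 0, 0, 0, 0, 0, 0, 0, 0, 0, 0, 0, 0, 0, 0, 0, 0, 0, 0, 0, 0, 0, 0, 0, 0, 0, 0, 0, 0, 0, 0, 0, 0, 0, 0, 0, 0, 0, 0, 0, 0, 0, 0, 0, 0, 0, 0], hand=-1, grip_force=25)

```text
t: 3.65
ee_pos: [0.6054, -0.0572, 0.2909]
tcp_rot: [3.129, 0.268, 0.001]
contact_force: [0.8, -4.0, 0.1]
finger_gap: 0.101
finger_force: 30.4
```

Call:
apply_moves(steps=[0, 0, 0, 0, 0, -0.1, 0, 0, 0, 0, 0, -0.1, 0, 0, 0, 0, 0, -0.1, 0, 0, 0, 0, 0, -0.1, 0, 0, 0, 0, 0, -0.1, 0, 0, 0, 0, 0, -0.1, 0, 0, 0, 0, 0, -0.1, 0, 0, 0, 0, 0, -0.1, 0, 0, 0, 0, 0, -0.1, 0, 0, 0, 0, 0, -0.1, 0, 0, 0, 0, 0, -0.1, 0, 0, 0, 0, 0, -0.1, 0, 0, 0, 0, 0, -0.05, 0, 0, 0, 0, 0, 0, 0, 0, 0, 0, 0, 0])

```text
t: 5.15
ee_pos: [0.6037, -0.0551, 0.2909]
tcp_rot: [-2.376, -2.049, 0.004]
contact_force: [-9.7, 2.3, 9.8]
finger_gap: 0.108
finger_force: 31.5
```

```bash
python3 - <<'E'
from h import *
from plant import bot
o=bot.observe();print(o["contact_force"],o["wrist_torque"],plan(o,[.605,-.058,.291],-.025))
E
```

```text
[-9.68036841  2.29538049  9.75010168] [0.37079162 1.9128516  0.05741543] {'shift': array([-2.7,  1.7, -0.1]), 'dist': np.float64(3.2), 'heady': np.float64(-0.1478), 'tilt': array([-0.0046,  0.0012]), 'rz': np.float64(-0.1228)}
```

Call:
apply_moves(steps=[0, 0, 0, 0, 0, -0.05, 0, 0, 0, 0, 0, -0.05, 0, 0, 0, 0, 0, -0.04, 0, 0, 0, 0, 0, 0, 0, 0, 0, 0, 0, 0])

```text
t: 5.65
ee_pos: [0.6035, -0.055, 0.2908]
tcp_rot: [-2.228, -2.208, 0.005]
contact_force: [-10.2, 2.7, 10.2]
finger_gap: 0.103
finger_force: 32.0
```

```bash
python3 - <<'E'
from h import *
from plant import bot
o=bot.observe();print(o["contact_force"],o["wrist_torque"],plan(o,[.605,-.058,.291],-.025))
E
```

```text
[-10.24861578   2.71368889  10.2395965 ] [ 0.39425447  2.21918916 -0.34169912] {'shift': array([-2.9,  1.6, -0.2]), 'dist': np.float64(3.3), 'heady': np.float64(-0.0086), 'tilt': array([-0.0055,  0.0013]), 'rz': np.float64(0.0164)}
```

Call:
apply_moves(steps=[0, 0, 0, 0, 0, -0.02, 0, 0, 0, 0, 0, 0])

```text
t: 5.85
ee_pos: [0.6035, -0.0551, 0.2909]
tcp_rot: [-2.205, -2.231, 0.004]
contact_force: [-9.6, 2.0, 11.3]
finger_gap: 0.108
finger_force: 35.2
```

Call:
apply_moves(steps=[0, 0, 0, 0, 0, 0, 0, 0, 0, 0, 0, 0, 0, 0, 0, 0, 0, 0, 0, 0, -20, 0, 0, 0, 0, 0, -40, 0, 0, 0, 0, 0, -45, 0, 0, 0, 0, 0, 0, 0, 0, 0, 0, 0, 0, 0, 0, 0], hand=1)

```text
t: 6.65
ee_pos: [0.6055, -0.0565, 0.3968]
tcp_rot: [2.208, 2.232, 0.002]
contact_force: [0.5, -0.4, -1.1]
finger_gap: 0.998
finger_force: 0.0
```

```bash
python3 - <<'E'
from h import *
from plant import bot
np.set_printoptions(precision=4,suppress=True)
o=bot.observe();m=bot.camera_model("wrist");im=bot.read_camera("wrist");np.savez("pics/w3.npz",im=im,**{k:m[k] for k in m})
cv2.imwrite("pics/w3.png",im)
print(o["q"],plan(o,[.445,.33,.36],np.pi/2))
print(proj(m,[[.605,-.058,.106],[.611,.1395,.063]]))
E
```

```text
[ 0.4262  0.4505 -0.5705  1.6211  0.262   1.1445 -0.1967] {'shift': array([ 388.2, -156.4,   36.2]), 'dist': np.float64(420.1), 'heady': np.float64(0.0108), 'tilt': array([ 0.0026, -0.0004]), 'rz': np.float64(-1.56)}
[[258.5186 189.1579]
 [267.9632 -45.8928]]
```

View pics/w3.png

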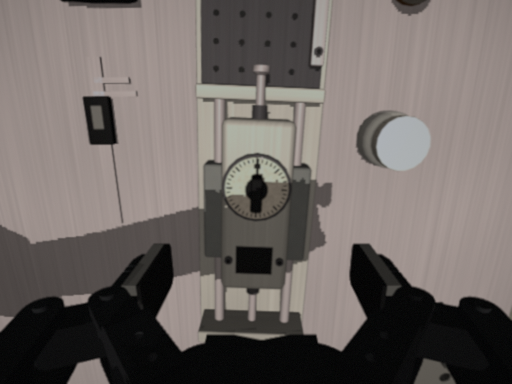

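The peak pointer tip is at (257,163), straight above the dial centre (257,188) and in line with the plunger at (261,68). It's at zero. Now I'll go over to the bracket.

Call:
apply_moves(steps=[43, -17.4, 0, 0, 0, 0, 43, -17.4, 0, 0, 0, 0, 43, -17.4, 0, 0, 0, 0, 43, -17.4, 0, 0, 0, 0, 43, -17.4, 0, 0, 0, 0, 43, -17.4, 0, 0, 0, 0, 43, -17.4, 0, 0, 0, 0, 43, -17.4, 0, 0, 0, 0, 43, -17.4, 0, 0, 0, 0, 0, 0, 0, 0, 0, 0])

```text
t: 7.7
ee_pos: [0.4399, 0.3347, 0.3947]
tcp_rot: [-2.195, -2.242, 0.0]
contact_force: [-0.9, -0.5, 0.6]
finger_gap: 1.001
finger_force: 0.0
```

Call:
apply_moves(steps=[0, 0, 0, 0, 0, -0.14, 0, 0, 0, 0, 0, -0.14, 0, 0, 0, 0, 0, -0.14, 0, 0, 0, 0, 0, -0.14, 0, 0, 0, 0, 0, -0.14, 0, 0, 0, 0, 0, -0.14, 0, 0, 0, 0, 0, -0.14, 0, 0, 0, 0, 0, -0.14, 0, 0, 0, 0, 0, -0.14, 0, 0, 0, 0, 0, -0.14, 0, 0, 0, 0, 0, -0.14, 0, 0, 0, 0, 0, 0, 0, 0, 0, 0, 0, 0])

```text
t: 9.0
ee_pos: [0.4446, 0.3282, 0.3946]
tcp_rot: [-0.038, -3.14, 0.001]
contact_force: [-0.2, 0.2, -0.7]
finger_gap: 0.996
finger_force: 0.0
```

```bash
python3 - <<'E'
from h import *
from plant import bot
np.set_printoptions(precision=4,suppress=True)
o=bot.observe();m=bot.camera_model("wrist");im=bot.read_camera("wrist");np.savez("pics/w4.npz",im=im,**{k:m[k] for k in m})
print(o["ee_pos"],o["q"],plan(o,[.447,.333,.4],np.pi/2))
p=proj(m,[[.447,.333,.055]])[0];print(p)
x,y=int(p[0])-80,int(p[1])-80;x=max(0,min(x,352));y=max(0,min(y,224));print(x,y)
cv2.imwrite("pics/w4.png",np.hstack([cv2.resize(im[y:y+160,x:x+160],(560,560),interpolation=cv2.INTER_CUBIC),np.vstack([cv2.resize(im,(240,180)),np.zeros((380,240,3),np.uint8)])]))
E
```

```text
[0.4446 0.3282 0.3946] [ 0.0497  0.5035 -1.0566  1.7379  0.4699  1.1826  0.4077] {'shift': array([-2.3,  4.9, -5.4]), 'dist': np.float64(7.7), 'heady': np.float64(1.5466), 'tilt': array([-0.0018, -0.0006]), 'rz': np.float64(-0.0242)}
[265.3924 176.4938]
185 96
```

View pics/w4.png

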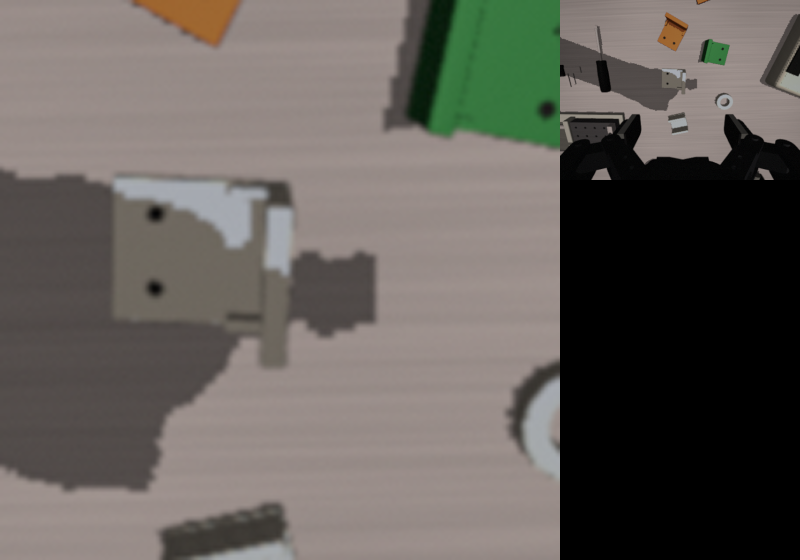

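The web's top edge runs from crop (279,207) to (275,367), with the foot on its left (towards the stand). The green look-alike is well clear at top right. Next step is measuring it.

```bash
python3 - <<'E'
from h import *
np.set_printoptions(precision=4,suppress=True)
m=np.load("pics/w4.npz")
c=lambda l:[[185+x/3.5,96+y/3.5] for x,y in l]
w=plane(m,c([(267,207),(293,207),(287,367),(261,367)]),.055);print(w,w.mean(0))
n=w[[0,3]];print("len",np.linalg.norm(w[0]-w[3]),"thick",np.linalg.norm(w[0]-w[1]))
for a,b in((0,3),(1,2)):print("yaw",np.arctan2(*(w[b]-w[a])[1::-1]))
f=plane(m,c([(112,177),(112,318)]),.008);print("foot",f,np.arctan2(*(f[1]-f[0])[1::-1]),np.linalg.norm(f[1]-f[0]))
g=plane(m,c([(112,177),(238,187)]),.008);print("foot side",np.arctan2(*(g[1]-g[0])[1::-1])-np.pi/2)
print("green",plane(m,c([(455,0),(435,135),(410,120)]),.055))
E
```

```text
[[0.4244 0.3292 0.055 ]
 [0.4246 0.3368 0.055 ]
 [0.4738 0.3342 0.055 ]
 [0.4736 0.3263 0.055 ]] [0.4491 0.3316 0.055 ]
len 0.04924620637047474 thick 0.007608619976720701
yaw -0.060687714206125745
yaw -0.05385646380779526
foot [[0.4209 0.2774 0.008 ]
 [0.4698 0.2743 0.008 ]] -0.06389807532008633 0.04900465665373536
foot side -0.10378012582423923
green [[0.3676 0.3829 0.055 ]
 [0.4047 0.378  0.055 ]
 [0.4003 0.3708 0.055 ]]
```

Call:
apply_moves(steps=[-4.5, 3.5, 0, 0, 0, 0.036, 0, 0, 40, 0, 0, 0, 0, 0, 40, 0, 0, 0, 0, 0, 40, 0, 0, 0, 0, 0, 0, 0, 0, 0, 0, 0, 0, 0, 0, 0], hand=0.2)

```text
t: 9.65
ee_pos: [0.4488, 0.3325, 0.2761]
tcp_rot: [-0.089, -3.139, 0.0]
contact_force: [0.7, -0.7, 0.1]
finger_gap: 0.598
finger_force: 0.0
```

```bash
python3 - <<'E'
from h import *
from plant import bot
o=bot.observe();print(o["ee_pos"],plan(o,[.4491,.3316,.205],np.pi/2-.06))
m=bot.camera_model("wrist");im=bot.read_camera("wrist");cv2.imwrite("pics/w5.png",im)
c,s=np.cos(-.06),np.sin(-.06)
P=np.array([[-25,4],[25,4],[25,-4],[-25,-4]])/1000@np.array([[c,s],[-s,c]])+[.4491,.3316]
q=proj(m,np.c_[P,np.full(4,.055)]);print(q)
cv2.polylines(im,[q.round().astype(int)],True,(0,0,255),1);cv2.imwrite("pics/w5.png",im)
E
```

```text
[0.44879887 0.33250466 0.27610996] {'shift': array([-0.4, -0.9, 71.1]), 'dist': np.float64(71.1), 'heady': np.float64(1.5142), 'tilt': array([-0.0011, -0.0002]), 'rz': np.float64(0.0034)}
[[265.23108657 178.20341702]
 [264.66542016 248.50046892]
 [253.09861638 248.45901069]
 [252.81491081 178.15709137]]
```

View pics/w5.png

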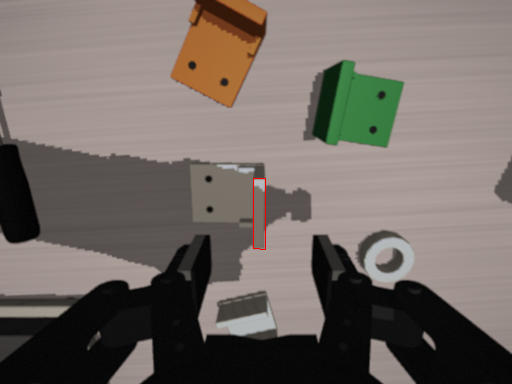

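The projected web-top outline (253–265, 178–248) matches the picture, and the fingers straddle the web. I'll descend and grip.

Call:
apply_moves(steps=[-0.4, -0.9, 30, 0, 0, 0, 0, 0, 25, 0, 0, 0, 0, 0, 16, 0, 0, 0, 0, 0, 0, 0, 0, 0, 0, 0, 0, 0, 0, 0])

```text
t: 10.2
ee_pos: [0.4496, 0.3319, 0.2061]
tcp_rot: [0.088, 3.139, 0.002]
contact_force: [0.2, -0.3, 0.8]
finger_gap: 0.597
finger_force: 0.0
```

Call:
apply_moves(steps=[0, 0, 0, 0, 0, 0, 0, 0, 0, 0, 0, 0, 0, 0, 0, 0, 0, 0, 0, 0, 0, 0, 0, 0, 0, 0, 0, 0, 0, 0, 0, 0, 0, 0, 0, 0], hand=-1, grip_force=40)

```text
t: 10.8
ee_pos: [0.4495, 0.3315, 0.2055]
tcp_rot: [0.088, 3.139, 0.0]
contact_force: [-0.2, -1.2, 6.0]
finger_gap: 0.087
finger_force: 40.5
```

Call:
apply_moves(steps=[0, 0, -15, 0, 0, 0, 0, 0, -35, 0, 0, 0, 0, 0, -35, 0, 0, 0, 0, 0, -30, 0, 0, 0, -22.2, -25.1, 0, 0, 0, 0, -22.2, -25.1, 0, 0, 0, 0, -22.2, -25.1, 0, 0, 0, 0, -22.2, -25.1, 0, 0, 0, 0, -22.2, -25.1, 0, 0, 0, 0, -22.2, -25.1, 0, 0, 0, 0, -22.2, -25.1, 0, 0, 0, 0, -22.2, -25.1, 0, 0, 0, -0.03, 0, 0, 0, 0, 0, 0, 0, 0, 0, 0, 0, 0])

```text
t: 12.2
ee_pos: [0.6155, 0.1201, 0.3201]
tcp_rot: [-0.044, -3.141, -0.001]
contact_force: [-0.6, 0.3, 0.0]
finger_gap: 0.085
finger_force: 39.5
```

```bash
python3 - <<'E'
from h import *
from plant import bot
np.set_printoptions(precision=4,suppress=True)
o=bot.observe();m=bot.camera_model("wrist");im=bot.read_camera("wrist");cv2.imwrite("pics/w6.png",im)
np.savez("pics/w6.npz",im=im,**{k:m[k] for k in m})
print(o["q"],o["contact_force"],o["wrist_torque"],o["finger_gap"],plan(o,[.6155,.1209,.32],np.pi/2-.025))
E
```

```text
[ 0.3531  0.6854 -0.9445  1.6359  0.5998  1.1365  0.7966] [-0.5846  0.2526  0.0181] [ 0.0913  0.0474 -0.0007] 0.08462827892213032 {'shift': array([0.1, 0.8, 0.1]), 'dist': np.float64(0.8), 'heady': np.float64(1.543), 'tilt': array([-0.0004,  0.0007]), 'rz': np.float64(-0.0028)}
```

View pics/w6.png

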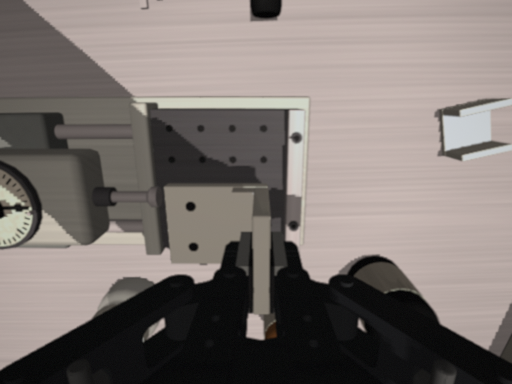

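The bracket is held level over the bed. The end fence top spans x 288–303 (rows 108–240), and the bracket foot is at (166–255, 184–262). I'll measure the fence edge precisely.

```bash
python3 - <<'E'
from h import *
np.set_printoptions(precision=4,suppress=True)
m=np.load("pics/w6.npz");g=cv2.cvtColor(m["im"],cv2.COLOR_BGR2GRAY).astype(float)
def edge(rows,x0,x1,sgn,z,name):
    pts=[]
    for r in rows:
        d=sgn*np.diff(cv2.GaussianBlur(g[r:r+1,x0:x1],(5,1),1)[0]);i=d.argmax()
        if 0<i<len(d)-1:
            a,b,c=d[i-1:i+2];i=i+.5*(a-c)/(a-2*b+c+1e-9)
        pts.append([x0+i+.5,r])
    P=plane(m,pts,z);k=np.polyfit(P[:,0],P[:,1],1);res=P[:,1]-np.polyval(k,P[:,0])
    k=np.polyfit(P[abs(res)<.001,0],P[abs(res)<.001,1],1);print(name,"slope",k[0],"y@.62",np.polyval(k,.62),"y@.6155",np.polyval(k,.6155),np.std(res),P[[0,-1],0])
edge(range(112,230),280,295,1,.063,"fence in top")
edge(range(112,230),296,306,-1,.063,"fence out top")
edge(range(190,235),262,280,1,.1705,"web back")
edge(range(188,240),158,172,1,.1225,"foot front")
E
```

```text
fence in top slope -0.03225861021985208 y@.62 0.14024891506426299 y@.6155 0.14039407881025232 0.0001053312141560766 [0.5513 0.6425]
fence out top slope 0.03090782854949738 y@.62 0.1537193948847551 y@.6155 0.1535803096562824 0.001292169936734649 [0.5515 0.643 ]
web back slope -0.018926389051893623 y@.62 0.12612180077660887 y@.6155 0.1262069695273424 0.0018651829389209852 [0.5786 0.598 ]
foot front slope -0.02922532142597431 y@.62 0.06478570729307333 y@.6155 0.06491722123949022 6.292062833239519e-05 [0.5895 0.6213]
```

Call:
apply_moves(steps=[0, 0, 25, 0, 0, 0, 0, 0, 20, 0, 0, 0, 0, 0, 12, 0, 0, 0, 0, 0, 8, 0, 0, 0, 0, 0, 0, 0, 0, 0, 0, 0, 0, 0, 0, 0], grip_force=80)

```text
t: 12.85
ee_pos: [0.6155, 0.1214, 0.2554]
tcp_rot: [0.04, 3.141, 0.001]
contact_force: [-0.5, 0.6, -0.3]
finger_gap: 0.075
finger_force: 82.1
```

Call:
apply_moves(steps=[0, 0, 1, 0, 0, 0, 0, 0, 1, 0, 0, 0, 0, 0, 1, 0, 0, 0, 0, 0, 0, 0, 0, 0, 0, 0, 0, 0, 0, 0])

```text
t: 13.35
ee_pos: [0.6154, 0.1208, 0.2517]
tcp_rot: [0.041, 3.141, -0.0]
contact_force: [0.2, 0.3, -0.8]
finger_gap: 0.08
finger_force: 82.1
```

Call:
apply_moves(steps=[0, 4, 0, 0, 0, 0, 0, 4, 0, 0, 0, 0, 0, 2, 0, 0, 0, 0, 0, 1, 0, 0, 0, 0, 0, 1, 0, 0, 0, 0, 0, 0, 0, 0, 0, 0, 0, 0, 0, 0, 0, 0])

```text
t: 14.05
ee_pos: [0.6158, 0.1327, 0.2517]
tcp_rot: [-0.041, -3.141, 0.0]
contact_force: [-0.3, -0.8, -1.4]
finger_gap: 0.078
finger_force: 82.1
```

Call:
apply_moves(steps=[0, 0.7, 0, 0, 0, 0, 0, 0.7, 0, 0, 0, 0, 0, 0, 0, 0, 0, 0, 0, 0, 0, 0, 0, 0])

```text
t: 14.45
ee_pos: [0.6158, 0.1342, 0.2517]
tcp_rot: [0.04, 3.141, -0.0]
contact_force: [-0.1, 0.1, -1.4]
finger_gap: 0.072
finger_force: 82.1
```

Call:
apply_moves(steps=[0, 0.7, 0, 0, 0, 0, 0, 0.7, 0, 0, 0, 0, 0, 0, 0, 0, 0, 0, 0, 0, 0, 0, 0, 0])

```text
t: 14.85
ee_pos: [0.6158, 0.1357, 0.2517]
tcp_rot: [0.04, 3.141, -0.0]
contact_force: [0.6, 0.3, -0.6]
finger_gap: 0.077
finger_force: 82.1
```

Call:
apply_moves(steps=[0, 0.7, 0, 0, 0, 0, 0, 0, 0, 0, 0, 0, 0, 0, 0, 0, 0, 0])

```text
t: 15.15
ee_pos: [0.6159, 0.136, 0.2517]
tcp_rot: [-0.041, -3.141, 0.001]
contact_force: [-1.3, -2.8, 0.5]
finger_gap: 0.075
finger_force: 82.3
```

Call:
apply_moves(steps=[0, -1, 0, 0, 0, 0, -4, 0, 0, 0, 0, 0, -4, 0, 0, 0, 0, 0, -2, 0, 0, 0, 0, 0, -1, 0, 0, 0, 0, 0, 0, 0, 0, 0, 0, 0, 0, 0, 0, 0, 0, 0])

```text
t: 15.85
ee_pos: [0.6267, 0.1351, 0.2516]
tcp_rot: [-0.04, -3.141, -0.0]
contact_force: [0.8, 1.0, -0.9]
finger_gap: 0.075
finger_force: 82.2
```

Call:
apply_moves(steps=[-0.7, 0, 0, 0, 0, 0, -0.7, 0, 0, 0, 0, 0, 0, 0, 0, 0, 0, 0, 0, 0, 0, 0, 0, 0])

```text
t: 16.25
ee_pos: [0.6282, 0.135, 0.2517]
tcp_rot: [-0.041, -3.141, 0.0]
contact_force: [-0.1, -0.3, -0.1]
finger_gap: 0.073
finger_force: 82.2
```

Call:
apply_moves(steps=[-0.7, 0, 0, 0, 0, 0, -0.7, 0, 0, 0, 0, 0, 0, 0, 0, 0, 0, 0, 0, 0, 0, 0, 0, 0])

```text
t: 16.65
ee_pos: [0.6296, 0.135, 0.2517]
tcp_rot: [0.041, 3.141, 0.0]
contact_force: [-0.2, 0.3, -0.7]
finger_gap: 0.073
finger_force: 82.2
```

Call:
apply_moves(steps=[-0.7, 0, 0, 0, 0, 0, 0, 0, 0, 0, 0, 0, 0, 0, 0, 0, 0, 0])

```text
t: 16.95
ee_pos: [0.6303, 0.1349, 0.2517]
tcp_rot: [0.041, 3.141, -0.0]
contact_force: [0.5, -0.2, -0.5]
finger_gap: 0.076
finger_force: 82.2
```

Call:
apply_moves(steps=[-0.7, 0, 0, 0, 0, 0, -0.7, 0, 0, 0, 0, 0, 0, 0, 0, 0, 0, 0, 0, 0, 0, 0, 0, 0])

```text
t: 17.35
ee_pos: [0.6312, 0.1351, 0.2516]
tcp_rot: [-0.04, -3.14, 0.001]
contact_force: [-5.0, -0.4, 2.3]
finger_gap: 0.075
finger_force: 82.6
```

Call:
apply_moves(steps=[0.8, 0, 0, 0, 0, 0, 0, 0, 0.6, 0, 0, 0, 0, 0, 0.5, 0, 0, 0, 0, 0, 0, 0, 0, 0, 0, 0, 0, 0, 0, 0])

```text
t: 17.85
ee_pos: [0.6309, 0.1351, 0.2507]
tcp_rot: [0.04, 3.141, 0.0]
contact_force: [-3.3, 0.3, 2.6]
finger_gap: 0.069
finger_force: 82.6
```

```bash
python3 - <<'E'
from plant import bot
o=bot.observe();print(o["ee_pos"],o["contact_force"],o["wrist_torque"],o["tcp_rot"])
E
```

```text
[0.6308934 0.1350694 0.2507179] [-3.26176921  0.33891575  2.63247232] [ 0.03464917  0.90175176 -0.1853609 ] [4.03368518e-02 3.14126861e+00 1.11840821e-04]
```

Call:
apply_moves(steps=[-0.6, 0, 0, 0, 0, 0, 0, 0.6, 0, 0, 0, 0, 0, 0.6, 0, 0, 0, 0, 0, 0.5, 0, 0, 0, 0, 0, 0, 0, 0, 0, 0, 0, 0, 0, 0, 0, 0])

```text
t: 18.45
ee_pos: [0.6312, 0.1356, 0.2507]
tcp_rot: [-0.042, -3.14, 0.004]
contact_force: [-7.4, -3.0, 6.8]
finger_gap: 0.071
finger_force: 83.3
```

```bash
python3 - <<'E'
from plant import bot
o=bot.observe();print(o["ee_pos"],o["contact_force"],o["wrist_torque"],o["tcp_rot"])
E
```

```text
[0.63122333 0.13564742 0.25069496] [-7.37725779 -2.99472983  6.77954691] [-0.88734164  1.56699964 -0.12987206] [-0.04158889 -3.13998769  0.00413855]
```

Call:
apply_moves(steps=[0, 0.7, 0, 0, 0, 0, 0, 0.7, 0, 0, 0, 0, 0, 0, 0, 0, 0, 0, 0, 0, 0, 0, 0, 0])

```text
t: 18.85
ee_pos: [0.6313, 0.1362, 0.2507]
tcp_rot: [-0.043, -3.14, 0.007]
contact_force: [-8.1, -6.5, 8.0]
finger_gap: 0.075
finger_force: 83.5
```

```bash
python3 - <<'E'
from plant import bot
o=bot.observe();print(o["ee_pos"],o["contact_force"],o["wrist_torque"],o["tcp_rot"])
E
```

```text
[0.63133131 0.13623651 0.25072752] [-8.08225496 -6.54838597  8.03395137] [-1.48187644  1.73809803 -0.08352938] [-0.04259785 -3.13973064  0.00671813]
```

Call:
apply_moves(steps=[0, 0, -0.4, 0, 0, 0, 0, 0.7, 0, 0, 0, 0, 0, 0.7, 0, 0, 0, 0, 0, 0.7, 0, 0, 0, 0, 0, 0, 0, 0, 0, 0, 0, 0, 0, 0, 0, 0])

```text
t: 19.45
ee_pos: [0.6315, 0.137, 0.2507]
tcp_rot: [-0.044, -3.139, 0.011]
contact_force: [-8.4, -9.1, 8.5]
finger_gap: 0.073
finger_force: 83.5
```

```bash
python3 - <<'E'
from h import *
from plant import bot
o=bot.observe();print(o["ee_pos"],o["contact_force"],o["wrist_torque"],o["tcp_rot"],plan(o,[0,0,0]))
E
```

```text
[0.63145816 0.13695586 0.25072615] [-8.44491129 -9.07913466  8.53556724] [-2.39722048  1.76566494 -0.11477291] [-0.04423646 -3.1389883   0.01079964] {'shift': array([ 626.8, -153. ,  253.2]), 'dist': np.float64(693.1), 'heady': np.float64(1.5426), 'tilt': array([-0.0024, -0.0068])}
```

Call:
apply_moves(steps=[0.7, 0, -0.7, 0, 0, 0, 0.7, 0, -0.7, 0, 0, 0, 0, 0, 0, 0, 0, 0, 0, 0, 0, 0, 0, 0])

```text
t: 19.85
ee_pos: [0.6309, 0.1367, 0.2511]
tcp_rot: [-0.045, -3.141, 0.009]
contact_force: [-0.6, -8.5, -2.5]
finger_gap: 0.076
finger_force: 81.9
```

```bash
python3 - <<'E'
from h import *
from plant import bot
o=bot.observe();print(o["ee_pos"],o["contact_force"],o["wrist_torque"],o["tcp_rot"])
E
```

```text
[0.63092677 0.13672224 0.25112227] [-0.5965482  -8.49285976 -2.54635582] [-1.78643401  0.18174871 -0.02035279] [-0.04461458 -3.14072792  0.00900095]
```

Call:
apply_moves(steps=[0, 0, 0.6, 0, 0, 0, 0, 0, 0.5, 0, 0, 0, -0.7, 0, 0, 0, 0, 0, -0.7, 0, 0, 0, 0, 0, -0.7, 0, 0, 0, 0, 0, 0, 0, 0, 0, 0, 0, 0, 0, 0, 0, 0, 0])

```text
t: 20.55
ee_pos: [0.6317, 0.137, 0.2508]
tcp_rot: [-0.044, -3.138, 0.011]
contact_force: [-9.2, -9.9, 9.2]
finger_gap: 0.077
finger_force: 83.7
```

```bash
python3 - <<'E'
from h import *
from plant import bot
o=bot.observe();print(o["ee_pos"],o["contact_force"],o["wrist_torque"],o["tcp_rot"])
E
```

```text
[0.63172422 0.13699084 0.25084513] [-9.19230153 -9.87486951  9.2134545 ] [-2.33190395  2.21202854 -0.0697463 ] [-0.04380266 -3.1377679   0.01122801]
```

Call:
apply_moves(steps=[-0.7, 0, -0.3, 0, 0, 0, -0.7, 0, -0.3, 0, 0, 0, -0.7, 0, 0, 0, 0, 0, -0.7, 0, 0, 0, 0, 0, 0, 0, 0, 0, 0, 0, 0, 0, 0, 0, 0, 0])

```text
t: 21.15
ee_pos: [0.6327, 0.1372, 0.2509]
tcp_rot: [-0.042, -3.133, 0.013]
contact_force: [-17.5, -10.7, 11.1]
finger_gap: 0.07
finger_force: 84.1
```

```bash
python3 - <<'E'
from h import *
from plant import bot
o=bot.observe();print(o["ee_pos"],o["contact_force"],o["wrist_torque"],o["tcp_rot"],plan(o,[0,0,0]))
E
```

```text
[0.63274525 0.13723732 0.25086119] [-17.49598159 -10.65563914  11.14343706] [-2.47614479  3.89166818 -0.14967411] [-0.04241448 -3.13293902  0.0130851 ] {'shift': array([ 626.7, -152.2,  257.3]), 'dist': np.float64(694.4), 'heady': np.float64(1.5438), 'tilt': array([-0.0085, -0.0082])}
```

Call:
apply_moves(steps=[0, 0, -0.5, 0, 0, 0, -0.7, 0, -0.5, 0, 0, 0, -0.6, 0, -0.3, 0, 0, 0, 0, 0, 0, 0, 0, 0, 0, 0, 0, 0, 0, 0, 0, 0, 0, 0, 0, 0], grip_force=110)

```text
t: 21.75
ee_pos: [0.6334, 0.1372, 0.251]
tcp_rot: [-0.042, -3.13, 0.013]
contact_force: [-19.2, -9.6, 6.0]
finger_gap: 0.065
finger_force: 108.3
```

```bash
python3 - <<'E'
from h import *
from plant import bot
o=bot.observe();print(o["ee_pos"],o["contact_force"],o["wrist_torque"],plan(o,[0,0,0]))
m=bot.camera_model("wrist");im=bot.read_camera("wrist");np.savez("pics/w7.npz",im=im,**{k:m[k] for k in m})
o=bot.observe();print(o["contact_force"])
E
```

```text
[0.63335702 0.13720624 0.25103806] [-19.18846278  -9.57605932   5.96318143] [-2.26389477  4.1700667  -0.15466708] {'shift': array([ 626.7, -151.9,  259.1]), 'dist': np.float64(695.0), 'heady': np.float64(1.5441), 'tilt': array([-0.011 , -0.0083])}
[-19.20535305  -9.19116022   6.0088623 ]
```

Call:
apply_moves(steps=[0, 0.7, 0, 0, 0, 0, 0, 0.5, 0, 0, 0, 0, 0, 0, 0, 0, 0, 0, 0, 0, 0, 0, 0, 0, 0, 0, 0, 0, 0, 0, 0, 0, 0, 0, 0, 0, 0, 0, 0, 0, 0, 0])

```text
t: 22.5
ee_pos: [0.6334, 0.1376, 0.251]
tcp_rot: [-0.043, -3.13, 0.016]
contact_force: [-18.5, -11.7, 8.1]
finger_gap: 0.063
finger_force: 108.6
```

```bash
python3 - <<'E'
from h import *
from plant import bot
o=bot.observe();print(o["ee_pos"],o["contact_force"],o["wrist_torque"],plan(o,[0,0,0]))
m=bot.camera_model("wrist");im=bot.read_camera("wrist");g=cv2.cvtColor(im,cv2.COLOR_BGR2GRAY).astype(float)
# foot -x side edge, foot front edge expected at stand-frame seated place
s=-.03;f=lambda X,Y,Z:[.605+X-s*Y,-.058+s*X+Y,Z]
E=np.array([f(a/1000,.138,.053) for a in (0,10,20)]);q=proj(m,E);print("foot front px",q)
for u,v in q:
    r=int(round(v));x0=int(u)-12;d=np.abs(np.diff(cv2.GaussianBlur(g[r:r+1,x0:x0+24],(3,1),1)[0]));px=x0+d.argmax()+.5;print(px,d.max().round(1),plane(m,[[px,r]],.053)[0])
E=np.array([f(-.004,a/1000,.053) for a in (150,165,180)]);q=proj(m,E);print("foot side px",q)
for u,v in q:
    c=int(round(u));y0=int(v)-12;d=np.abs(np.diff(cv2.GaussianBlur(g[y0:y0+24,c:c+1],(1,3),1)[:,0]));py=y0+d.argmax()+.5;print(py,d.max().round(1),plane(m,[[c,py]],.053)[0])
E
```

```text
[0.6334174 0.1375624 0.2510329] [-18.53634921 -11.65929627   8.10799795] [-2.81933615  4.38023961 -0.06464206] {'shift': array([ 626.6, -152.2,  259.5]), 'dist': np.float64(695.1), 'heady': np.float64(1.5435), 'tilt': array([-0.0113, -0.01  ])}
foot front px [[163.22305932 193.99018153]
 [164.67424542 210.3225276 ]
 [166.09806415 226.15411637]]
163.5 34.0 [0.60914976 0.08016129 0.053     ]
165.5 30.8 [0.6189507  0.08021341 0.053     ]
166.5 33.3 [0.62904625 0.07965377 0.053     ]
foot side px [[183.34593339 187.42525637]
 [209.36491699 187.56715744]
 [235.49546058 187.71164083]]
185.5 19.2 [0.60435469 0.09203095 0.053     ]
185.5 18.9 [0.60472205 0.10700021 0.053     ]
190.5 21.9 [0.60804881 0.12175266 0.053     ]
```

```bash
python3 -c "
from plant import bot
print(bot.close_job())"
```

```text
the job is handed in; nothing more can be done
None
```

The job is handed in. I turned the peak pointer back to its zero stop, and the bracket is seated on the bed, held against the end fence (about 12 N measured at the wrist) and the side fence (about 18 N). Those two wrist readings may include some friction, and the hand-in returned no verdict.

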